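Close a casting mould: drift the cheeks into line, snap the plugs home, tidy up

ROBOT

A 6-joint arm with a two-finger parallel gripper is mounted at the origin on the work surface. World frame = base frame: x ahead of the robot, y to its left, z up, the work surface at z = 0. Lengths are in m, angles in rad, forces in N, time in s.
With the tool pointing down it reaches from about 0.25 to 0.775 m from the base axis. Payload 4 kg.
Tool frame: the origin (TCP) lies at the very end of the fingers, on their centre line; the grasp point (between the pads) lies 19 mm behind it; z points along the fingers, y is the direction in which the jaws open and shut (so a half turn about z gives the same grasp; the last joint's range is limited). The gripper opens to 94 mm and grips with 3 to 60 N. Pads are 16 mm wide; open, the fingers measure 119 mm over their backs; the gripper's body (75 mm by 177 mm) begins 78 mm behind the grasp point.
Start: joints at [-1.237, 0.087, 1.371, -0, 1.684, -0.103], TCP at [0.233, -0.498, 0.206] pointing down, gripper open.
Joint ranges: [-3.1, 3.1], [-0.76, 2.03], [0.27, 2.55], [-1.08, 4.22], [0.17, 2.65], [-2.57, 2.57]. Speed limits (rad/s): [2.79, 2.79, 3.14, 3.14, 3.14, 3.14].

INTERFACE

Orientations are given as [roll, pitch, yaw] about the fixed x, y, z axes, in that order (R = Rz(yaw) Ry(pitch) Rx(roll)).
In Python, from bench import robot, cams, models gives the robot as it stands.
- The arm moves only by the tool step_arm, never from a script. Its argument "series" is a list of rows, each a list of 5 numbers: the gripper command: -1 is shut, 1 is fully open, values between are in proportion, then the shift along the tool's x, y, z in mm, then the turn about the tool's z in degrees. A call has 1 to 20 rows; each row is the pose to reach, as a shift and turn from the pose commanded when the call began, along the tool's axes at that moment; what a row does not reach only later rows make up. A row lasts 1/8 s, in which the tool goes at most 62.5 mm and 10.7 degrees, less where a joint would pass 70% of its speed; a pose out of reach is approached as far as the arm can. A call with a gripper value outside its range is refused whole. The fingers move at their own pace and stop on an object; the grip force is fixed at half the most. Time passes only in rows, so rows that repeat a pose let the fingers close. It gives the time, the measured TCP pose, the force and the opening at its end, in the units of the state.
- robot.get_obs(): the state, without advancing time (a new reading comes with each control period).
- cams.snapshot(name): name is "scene" or "top" or "wrist"; returns a dict with "pixels" (480x640x3 uint8, red, green, blue), "fov_y" (degrees; the focal length in pixels is half the picture's height over the tangent of half this angle, whatever the lens; pixels are square), "cx", "cy" (the principal point, pixels), "R" (3x3) and "t" (3): a world point X has camera coordinates R X + t. Camera axes: x right, y down, z forward; pixel columns grow to the right and rows downward; lengths in m; the calibration is good to about 2 mm. A picture is of the moment at which its call begins. There is no depth.
- robot.close_job(): hands the job in, once; it reports no verdict.
Trained networks look in a picture, given as the dict that the camera call returned (one of the last four; its "shot" number tells which), for a name from the list of things; names that differ only in an ending like _2 or _b are one class to them, and where a whole thing is asked for, a point or a joint stands for the part that bears it (a point fixed in the world has none). Each returns a list of dicts, best first, with "p" (0 to 1); they miss things now and then, are a little off and sometimes report something else, mostly with a low value. They report only what shows in the picture. A call takes as long as a camera call. They do not tell look-alikes from the thing itself.
- models.find_in(picture, label): "position" ([x, y, z] in m, in world coordinates, good to about 4 mm: the middle of the surface that is visible of it).
- models.pinpoint(picture, label): "position" ([x, y, z] in m, in world coordinates, good to about 4 mm: a listed point, or the origin of a listed thing).
The state is a dict: "time": time; "joint_positions": joint angles; "qvel": joint speeds; "joint_torque": joint torques, N m; "tool_pos": TCP position; "ee_rot": TCP orientation; "wrist_force": force on the tool from outside, world axes, zero at the start; "wrist_torque": the same for the moment, N m; "width": finger opening in m.
Only numpy, scipy, OpenCV 4.12 (cv2) and the standard library are available. Lean on these libraries where they do the work, as an engineer would, in place of code of your own. Each camera call takes 0.05 s, during which the arm holds its last target. There are 200 camera calls.

TASK

Close the cream casting mould: first push one tapered steel drift down through the lug holes at each end until its collar sits on the lug, so that both end cheeks are pulled into line, and with the drifts left in use the round-footed seating tool (not the fingers or a drift) to press every plug standing in the mould's top until it snaps home, flange flush. Then tidy up: stand the seating tool upright on its round plaster bat, and pull both drifts out again and hang them by their collars in the wooden rack, leaving the cheeks in line. Do not disturb the other things on the bench.

Things in the scene. Friction and masses are not known exactly. Their poses are not given: they have to be found in the camera images.
- mould: Fixed cream casting mould, 112 (x) by 120 mm (y), flat top at 82 mm. Origin: centre of its underside. At each y end a sliding cheek (112 x 26 mm, as high) and outside it two steel lug plates one over the other, 60 (x) x 50 x 8 mm, each with a 21 mm hole, 118 mm from the centre along y. In its top four 20 mm sockets 1 to 4 at (-26,-28), (-26,28), (26,-28), (26,28) mm in its frame.
- cheek_a (a joint): Slide of the end cheek at the mould's -y end, with the upper lug plate: how far it stands off outwards (towards -y) from its closed place, m; 0 = in line, 4.5 to 7 mm at the start. Stiff slide, about 4 N, stays where it is left.
- cheek_b (a joint): The same for the cheek at the +y end; it stands off towards +y.
- cheek_a_hole (a point): Centre of the hole in the upper (moving) lug plate at the -y end, at that plate's top face, 80 mm above the bench (plate from 72 to 80 mm).
- cheek_b_hole (a point): The same at the +y end.
- lug_a_hole (a point): Centre of the hole in the lower (fixed) lug plate at the -y end, at that plate's top face, 68 mm above the bench (plate from 60 to 68 mm, on two legs, open below). The upper hole lies straight above it when the cheek is in line.
- lug_b_hole (a point): The same at the +y end.
- drift1: Tapered steel drift, 0.2 kg, tip down in a wooden rack. Origin at its tip, z up along it. Radius 3.5 mm at the tip, growing evenly to 9.5 mm at 45 mm, then straight to 62 mm; collar of radius 15 mm from 62 to 68 mm; round grip 20 mm thick from 68 to 108 mm. Home in a lug, the collar sits on the upper plate and the tip is 18 mm above the bench; that takes up to about 20 N.
- drift2: The second drift, just the same; either may go into either end.
- rack: Wooden drift rack, fixed, 60 mm (x) by 150 mm (y), 72 mm high, with two 25 mm holes 80 mm apart along its y; the drifts hang in them by their collars, tips 10 mm above the bench. Origin: centre of its underside.
- press: Seating tool standing upright on its flat round foot, 100 mm high, 0.35 kg. Origin: centre of the foot's underside, z up. Foot radius 26 mm, 14 mm thick; neck radius 10 mm to 40 mm; wooden handle radius 13 mm from 40 to 100 mm.
- bat: Round flat plaster bat, radius 90 mm, 12 mm thick, fixed, on which the seating tool stands and to which it returns. Origin: centre of its underside.
- plug1: Snap-in plug standing in socket 1, if present. Origin: centre of the flange's underside, z up. Flange radius 16 mm, 8 mm thick; stem 28 mm long below. It stands about 16 mm proud at the start (origin 98 mm above the bench); pressing takes about 15 N until it snaps; home, the origin is 82 mm above the bench, the flange's underside on the mould's top.
- plug2: Snap-in plug standing in socket 2, if present. Origin: centre of the flange's underside, z up. Flange radius 16 mm, 8 mm thick; stem 28 mm long below. It stands about 16 mm proud at the start (origin 98 mm above the bench); pressing takes about 15 N until it snaps; home, the origin is 82 mm above the bench, the flange's underside on the mould's top.
- plug3: Snap-in plug standing in socket 3, if present. Origin: centre of the flange's underside, z up. Flange radius 16 mm, 8 mm thick; stem 28 mm long below. It stands about 16 mm proud at the start (origin 98 mm above the bench); pressing takes about 15 N until it snaps; home, the origin is 82 mm above the bench, the flange's underside on the mould's top.
- plug4: Snap-in plug standing in socket 4, if present. Origin: centre of the flange's underside, z up. Flange radius 16 mm, 8 mm thick; stem 28 mm long below. It stands about 16 mm proud at the start (origin 98 mm above the bench); pressing takes about 15 N until it snaps; home, the origin is 82 mm above the bench, the flange's underside on the mould's top.
- figure: Bystander: dark clay figure on a 70 mm square foot, 156 mm high. Origin: centre of its underside.
- toolcan: Bystander: steel can of modelling tools, radius 42 mm, 90 mm high, tools up to 175 mm. Origin: centre of its underside.
- jar: Bystander: small closed jar, radius 26 mm, 70 mm high. Origin: centre of its underside.
- rib: Bystander: flat wooden rib, 50 x 100 x 8 mm. Origin: centre of its underside.
- bowl: Bystander: white bowl, rim radius 55 mm, 45 mm high. Origin: centre of its underside.
Things that resemble listed ones, but are neither listed nor needed, are in the scene too. Leave any orange or yellow look-alike of the drift1 alone.

How it is judged:
On the way, in this order (a step that is already met when the one before it is completed fails the run):
1. both end cheeks pulled into line, a drift home in each lug (value of joint each of cheek_a, cheek_b below 0.0032 m and ((horizontal distance between drift1 and lug_a_hole below 0.005 m and z of drift1 in the frame of mould below 0.022 m and angle between drift1's own z axis and vertical below 0.08 rad) or (horizontal distance between drift2 and lug_a_hole below 0.005 m and z of drift2 in the frame of mould below 0.022 m and angle between drift2's own z axis and vertical below 0.08 rad)) and ((horizontal distance between drift1 and lug_b_hole below 0.005 m and z of drift1 in the frame of mould below 0.022 m and angle between drift1's own z axis and vertical below 0.08 rad) or (horizontal distance between drift2 and lug_b_hole below 0.005 m and z of drift2 in the frame of mould below 0.022 m and angle between drift2's own z axis and vertical below 0.08 rad))), for 0.2 s.
2. every plug snapped home, both drifts still in (all of step 1 and z of plug1 in the frame of mould between 0.078 and 0.085 m and angle between each of plug1, plug2, plug3, plug4's own z axis and vertical below 0.1 rad and z of plug2 in the frame of mould between 0.078 and 0.085 m and z of plug3 in the frame of mould between 0.078 and 0.085 m and z of plug4 in the frame of mould between 0.078 and 0.085 m), for 0.2 s.
At the end, for the whole second after the job is handed in: Both cheeks within 3.5 mm of closed; every plug present within 3 mm of flush in its socket; both drifts hanging upright in the rack, collars within 6 mm of its top; the seating tool upright on the bat, within 80 mm of its centre (value of joint each of cheek_a, cheek_b below 0.0035 m and z of plug1 in the frame of mould between 0.078 and 0.085 m and angle between each of plug1, plug2, plug3, plug4's own z axis and vertical below 0.1 rad and z of plug2 in the frame of mould between 0.078 and 0.085 m and z of plug3 in the frame of mould between 0.078 and 0.085 m and z of plug4 in the frame of mould between 0.078 and 0.085 m and horizontal distance between press and bat below 0.08 m and z of press in the frame of bat below 0.02 m and angle between press's own z axis and vertical below 0.2 rad and horizontal distance between each of drift1, drift2 and rack below 0.055 m and z of each of drift1, drift2 in the frame of rack below 0.016 m and angle between each of drift1, drift2's own z axis and vertical below 0.15 rad); the robot touches nothing.
It fails at once if a plug pressed home before both cheeks were in line (((z of plug1 in the frame of mould between 0.078 and 0.085 m and angle between plug1's own z axis and vertical below 0.1 rad) or (z of plug2 in the frame of mould between 0.078 and 0.085 m and angle between plug2's own z axis and vertical below 0.1 rad) or (z of plug3 in the frame of mould between 0.078 and 0.085 m and angle between plug3's own z axis and vertical below 0.1 rad) or (z of plug4 in the frame of mould between 0.078 and 0.085 m and angle between plug4's own z axis and vertical below 0.1 rad)) and value of joint any of cheek_a, cheek_b above 0.004 m).
It fails at once if a plug pressed with the fingers, the arm or a drift instead of the seating tool (contact force between any of the fingers, the arm, drift1, drift2 and plug1 above 3 N or contact force between any of the fingers, the arm, drift1, drift2 and plug2 above 3 N or contact force between any of the fingers, the arm, drift1, drift2 and plug3 above 3 N or contact force between any of the fingers, the arm, drift1, drift2 and plug4 above 3 N).
It fails at once if a bystander moved by more than 30 mm (distance of any of figure, toolcan, jar, rib, bowl from where it was at the start of the episode above 0.03 m).
Of plug1, plug2, plug3, plug4 only 2 to 4 are there at a start; the rules pass over those that are not, and their reading is None.
At some moment in a run one of press may be knocked a few centimetres aside while the robot is not near it.
It also fails if it takes over 210 s, if anything falls off the work surface, if the arm or the gripper's body presses on something with over 40 N, if the wrist force passes 120 N, or if a joint passes its speed limit or range.

## Working session

There is one attempt and no reset: what is moved stays moved. The work goes in short steps, Python scripts to look and compute and a tool call to move; the robot and the scene stay as the last step left them, time stands still between calls to the robot, and variables do not carry over. Pictures are saved under pics/ and viewed, about 12 in all and at most 16, crops included, and the job is handed in when it is done.

Besides the shell and the picture viewer there is one more tool, called after "Emit:" as name(argument=value, ...), one argument or row to a line, values as JSON. step_arm: Moves the arm, as the interface text tells. Its arguments: {"type":"object","properties":{"series":{"type":"array","items":{"type":"array","items":{"type":"number"}}}},"required":["series"]}

```bash
mkdir -p pics; ls
cat > h.py <<'E'
from bench import robot, cams, models
import numpy as np, cv2
def snap(n,f=None):
    s=cams.snapshot(n)
    if f: cv2.imwrite('pics/'+f,s['pixels'][:,:,::-1])
    return s
def foc(s): return 240/np.tan(np.radians(s['fov_y'])/2)
def proj(s,X):
    c=np.array(s['R'])@np.array(X)+np.array(s['t']); return np.round([s['cx']+foc(s)*c[0]/c[2], s['cy']+foc(s)*c[1]/c[2]],1)
def unproj(s,u,v,z):
    R=np.array(s['R']);t=np.array(s['t']); d=R.T@np.array([(u-s['cx'])/foc(s),(v-s['cy'])/foc(s),1]); o=-R.T@t
    return np.round(o+d*(z-o[2])/d[2],4)
E
python3 - <<'E'
from h import *
o=robot.get_obs(); print(o)
for n in ['top','scene']:
    s=snap(n,n+'0.png'); print(n,s['fov_y'],-np.array(s['R']).T@s['t'])
    for l in ['mould','cheek_a_hole','lug_a_hole','drift1','rack','press','bat','plug1','figure','toolcan','jar','rib','bowl']:
        for d in models.pinpoint(s,l)[:5]: print(l,round(d['p'],2),np.round(d['position'],3),proj(s,d['position']))
E
```

```text
pics
{'time': 0.0, 'joint_positions': array([-1.23712967e+00,  8.79717436e-02,  1.37228279e+00,  2.25242465e-05,
        1.68359875e+00, -1.03143109e-01]), 'qvel': array([ 1.25316029e-03,  7.30524582e-04, -6.01973565e-05, -2.05634728e-03,
       -5.78809622e-04, -9.62856108e-04]), 'joint_torque': array([ 7.75718809e-05, -3.40184927e+01, -3.02426863e+01,  7.18874834e-02,
        3.30779341e-02, -1.73894668e-04]), 'tool_pos': array([ 0.23247444, -0.49783304,  0.20428057]), 'ee_rot': array([-3.13934634e+00, -2.55023122e-04,  4.36811989e-01]), 'wrist_force': array([-0.25194563,  0.44018238,  0.24077602]), 'wrist_torque': array([-0.02617067, -0.00180626, -0.00654492]), 'width': 0.09406002372379874}
top 50.95546733768895 [ 0.34373479 -0.0025937   1.30799304]
cheek_a_hole 0.83 [ 0.578 -0.106  0.079] [363.2 236.8]
lug_a_hole 0.79 [ 0.578 -0.096  0.067] [359.1 237.6]
drift1 0.72 [ 0.546 -0.336  0.004] [448.7 254.3]
drift1 0.51 [ 0.469 -0.377  0.011] [466.8 283.6]
drift1 0.47 [ 0.458 -0.298  0.01 ] [436.1 287.8]
drift1 0.46 [ 0.364 -0.379 -0.   ] [468.5 324.7]
rack 0.76 [ 0.464 -0.336 -0.004] 
[... 1031 characters left out ...]
.5]
press 0.84 [0.518 0.317 0.011] [475.3 256.2]
bat 0.88 [ 0.525  0.323 -0.001] [478.2 262.3]
bat 0.47 [ 0.572 -0.098  0.066] [283.  269.9]
bat 0.25 [0.564 0.146 0.08 ] [405.  251.1]
plug1 0.72 [ 0.55  -0.014  0.098] [324.4 246.1]
plug1 0.71 [ 0.597 -0.008  0.099] [330.1 260.7]
plug1 0.69 [0.592 0.048 0.098] [358.8 257.2]
plug1 0.49 [0.539 0.047 0.101] [354.2 239.2]
figure 0.94 [0.782 0.029 0.001] [364.8 369. ]
toolcan 0.79 [ 0.733 -0.23  -0.   ] [216.7 362.4]
toolcan 0.5 [ 0.728  0.261 -0.006] [482.5 335.8]
toolcan 0.45 [ 0.551 -0.012  0.098] [325.3 246.3]
jar 0.71 [0.4   0.126 0.001] [377.4 234.7]
rib 0.76 [ 0.392 -0.056 -0.004] [298.9 240.7]
bowl 0.81 [ 0.728  0.261 -0.004] [482.4 335. ]
```

Run:
```python
import cv2
a=cv2.imread('pics/top0.png'); b=cv2.imread('pics/scene0.png')
cv2.imwrite('pics/a.png',cv2.resize(a[140:360,160:500],(800,518)))
cv2.imwrite('pics/b.png',cv2.resize(b[150:420,120:520],(800,540)))
```

```text
(no output)
```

View pics/a.png

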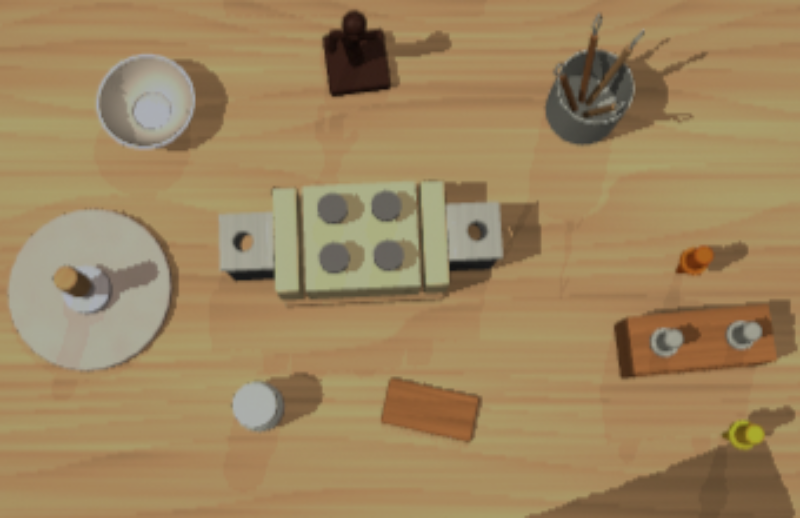

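View pics/b.png

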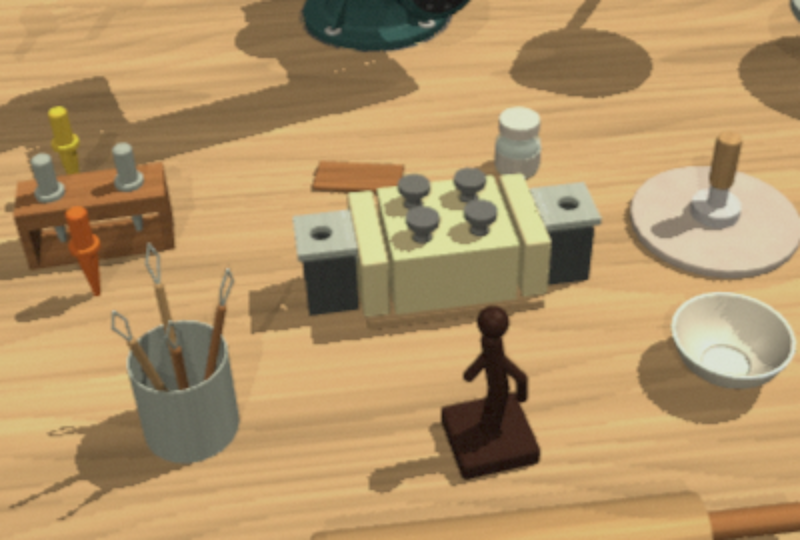

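The two grey steel drifts in the rack (top crop 665,342 and 745,333) fit the description. The orange (695,260) and yellow (745,433) ones stand outside the rack and are look-alikes. All four plugs are present. Next I move over the rack for a close look.

Emit:
step_arm(
  series=[
    [1,0,0,-60,0],
    [1,80,-15,-130,-16],
    [1,160,-30,-130,-33],
    [1,240,-45,-130,-50],
    [1,281,-54,-130,-65],
    [1,281,-54,-130,-65],
    [1,281,-54,-130,-65],
    [1,281,-54,-130,-65],
    [1,281,-54,-130,-65],
  ],
)

```text
time: 2.52
tool_pos: [0.4641, -0.3309, 0.3355]
ee_rot: [-3.142, 0.0, 1.568]
wrist_force: [0.1, 0.2, -0.5]
width: 0.0942
```

Run:
```python
from h import *
o=robot.get_obs(); print(o['time'],o['tool_pos'],o['ee_rot'])
s=snap('wrist','w1.png'); print(s['fov_y'],-np.array(s['R']).T@s['t'], s['R'][2])
for l in ['drift1','rack']:
    for d in models.pinpoint(s,l)[:5]: print(l,round(d['p'],2),np.round(d['position'],3),proj(s,d['position']))
```

```text
2.525 [ 0.46406806 -0.33093244  0.33549456] [-3.14153666e+00  1.18810788e-04  1.56790283e+00]
61.506911746313186 [ 0.46457402 -0.25874281  0.51449858] [ 2.56123363e-04 -2.48761105e-01 -9.68564839e-01]
drift1 0.94 [ 0.548 -0.338  0.001] [384.1 202.5]
drift1 0.81 [ 0.467 -0.376  0.008] [321.3 232.6]
drift1 0.77 [ 0.458 -0.302  0.008] [313.6 174.2]
drift1 0.62 [ 0.368 -0.376  0.002] [244.9 231.4]
rack 0.67 [ 0.465 -0.342  0.001] [319.7 205.6]
```

View pics/w1.png

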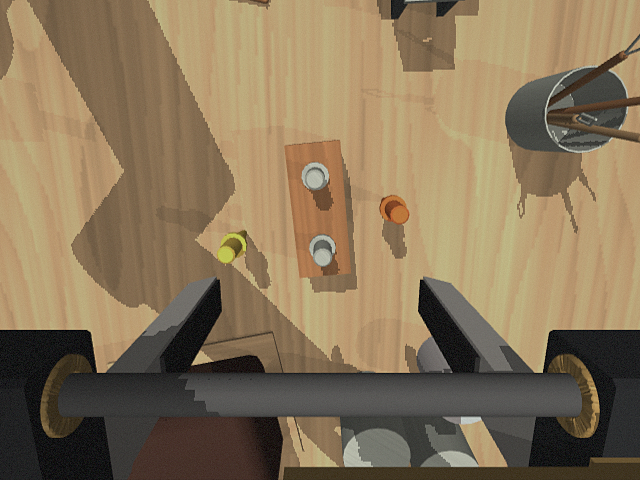

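The rack is clear: near drift grip top at (315,177), far drift at (322,250). The yellow (230,247) and orange (396,210) look-alikes are beside it. I'll refine the positions by detecting the collar and grip circles.

Run:
```python
from h import *
im=cv2.imread('pics/w1.png'); s=snap('wrist')
hsv=cv2.cvtColor(im,cv2.COLOR_BGR2HSV)
m=((hsv[:,:,1]<50)&(hsv[:,:,2]>90)).astype(np.uint8)
n,l,st,c=cv2.connectedComponentsWithStats(m[130:285,280:360])
for i in range(1,n):
    if st[i,4]>60: print(st[i],c[i]+[280,130])
for p,z in [((315,177),.118),((315.5,177),.078),((322.5,256),.118),((322,247),.078)]: print(p,unproj(s,*p,z))
cv2.imwrite('pics/w1c.png',cv2.resize(im[140:285,270:370],None,fx=4,fy=4,interpolation=cv2.INTER_NEAREST))
```

```text
[ 22  32  27  28 588] [314.70918367 175.82823129]
[ 29 104  27  33 605] [321.80826446 249.47768595]
(315, 177) [ 0.4604 -0.2952  0.118 ]
(315.5, 177) [ 0.4605 -0.2989  0.078 ]
(322.5, 256) [ 0.4677 -0.3754  0.118 ]
(322, 247) [ 0.4674 -0.3767  0.078 ]
```

View pics/w1c.png

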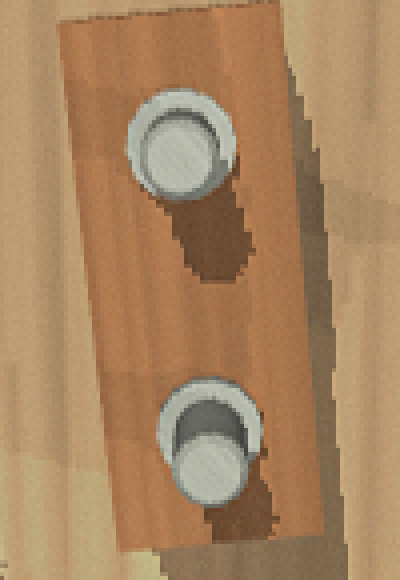

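Emit:
step_arm(
  series=[
    [0.3,33,-4,30,0],
    [0.3,33,-4,90,0],
    [0.3,33,-4,150,0],
    [0.3,33,-4,200,0],
    [0.3,33,-4,235,0],
    [0.3,33,-4,254,0],
    [0.3,33,-4,254,0],
    [0.3,33,-4,254,0],
    [-1,33,-4,254,0],
    [-1,33,-4,254,0],
    [-1,33,-4,254,0],
    [-1,33,-4,254,0],
    [-1,33,-4,254,0],
  ],
)

```text
time: 4.35
tool_pos: [0.4601, -0.2976, 0.0816]
ee_rot: [-3.141, 0.0, 1.571]
wrist_force: [-1.2, 0.3, 0.1]
width: 0.0194
```

Emit:
step_arm(
  series=[
    [-1,0,0,-30,0],
    [-1,0,0,-80,0],
    [-1,0,0,-130,0],
    [-1,10,5,-180,0],
    [-1,60,30,-220,0],
    [-1,110,50,-220,0],
    [-1,160,70,-220,0],
    [-1,210,90,-220,0],
    [-1,260,110,-220,0],
    [-1,310,110,-220,0],
    [-1,328,110,-220,0],
    [-1,328,110,-220,0],
    [-1,328,110,-220,0],
    [-1,328,110,-220,0],
  ],
)

```text
time: 6.1
tool_pos: [0.5703, 0.0289, 0.3014]
ee_rot: [3.142, 0.001, 1.569]
wrist_force: [-0.6, -0.3, -1.9]
width: 0.0196
```

Run:
```python
from h import *
o=robot.get_obs(); print(o['time'],o['tool_pos'],o['ee_rot'],o['width'])
s=snap('wrist','w2.png'); print(-np.array(s['R']).T@s['t'])
np.savez('w2.npz',**{k:s[k] for k in('R','t','cx','cy','fov_y')})
for l in ['mould','cheek_a_hole','lug_a_hole','plug1','drift1']:
    for d in models.pinpoint(s,l)[:5]: print(l,round(d['p'],2),np.round(d['position'],4),proj(s,d['position']))
```

```text
6.1 [0.57031621 0.02886475 0.30144897] [3.14154687e+00 5.22644793e-04 1.56884576e+00] 0.01961614325279565
[0.57071743 0.10112697 0.48042449]
mould 0.79 [5.725e-01 1.770e-02 2.000e-04] [320.6 209.9]
cheek_a_hole 0.67 [0.5662 0.1371 0.0703] [314.2  99.8]
plug1 0.89 [0.5422 0.0481 0.1012] [288.9 196.5]
plug1 0.82 [ 0.5445 -0.0051  0.096 ] [292.7 249.4]
plug1 0.64 [0.5934 0.0505 0.1011] [343.2 193.9]
plug1 0.58 [ 0.5981 -0.0099  0.099 ] [347.  254.8]
drift1 0.54 [ 0.5479 -0.3342  0.0018] [303.5 455.4]
```

View pics/w2.png

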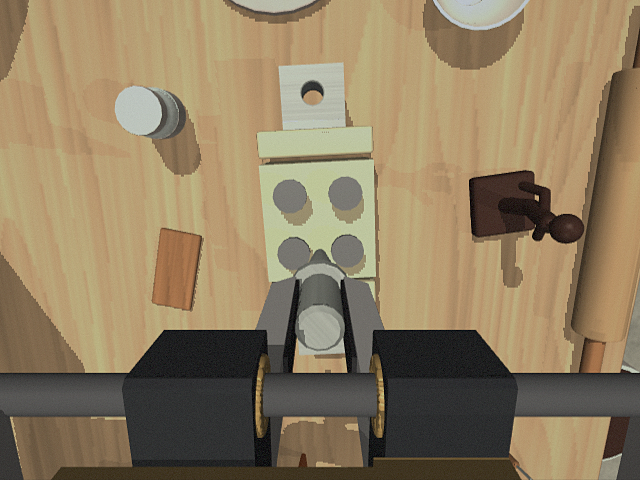

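The wrist view shows the four plugs at (290,196), (345,193), (294,252) and (347,250), and the b hole at (312,93). I'll fit the mould frame from these.

```bash
cat > fit.py <<'E'
from h import *
def fit(P): # P: 4 plug centres world (order 1..4) -> centre,yaw
    Q=np.array([(-26,-28),(-26,28),(26,-28),(26,28)])/1e3; P=np.array(P)[:,:2]
    c=P.mean(0); d=P-c; yaw=np.arctan2((Q[:,0]*d[:,1]-Q[:,1]*d[:,0]).sum(),(Q*d).sum())
    R=np.array([[np.cos(yaw),-np.sin(yaw)],[np.sin(yaw),np.cos(yaw)]]); return c,yaw,R,(P-c-Q@R.T)
E
python3 - <<'E'
from fit import *
s=dict(np.load('w2.npz')); im=cv2.imread('pics/w2.png'); hsv=cv2.cvtColor(im,cv2.COLOR_BGR2HSV)
x0,y0=262,160; m=((hsv[:,:,1]<55)&(hsv[:,:,2]<150))[y0:272,x0:374].astype(np.uint8)
n,l,st,c=cv2.connectedComponentsWithStats(m)
for i in range(1,n):
    if st[i,4]>100: print(st[i],c[i]+[x0,y0])
px=[(294.5,252),(290.5,196.5),(347.5,251),(345.5,193.5)]
P=[unproj(s,*p,.106) for p in px]; print(P)
c,y,R,res=fit(P); print(c,y,res)
for q in [(0,-.118),(0,.118)]: print('lug',c+R@q)
print('b upper hole',unproj(s,312.5,92.5,.08))
cr=im[55:165,250:385]; cv2.imwrite('pics/w2c.png',cv2.resize(cr,None,fx=5,fy=5,interpolation=cv2.INTER_NEAREST))
E
```

```text
[ 66  17  34  34 904] [344.84181416 193.16261062]
[ 11  19  34  35 905] [289.40773481 195.92375691]
[  15   74   87   38 2021] [320.38743196 252.98565067]
[array([ 0.5469, -0.0049,  0.106 ]), array([0.5441, 0.0488, 0.106 ]), array([ 0.598, -0.004,  0.106]), array([0.5953, 0.0515, 0.106 ])]
[0.571075 0.02285 ] 0.043279355526892827 [[ 5.89209788e-04  1.34869264e-03]
 [ 2.12097146e-04 -8.98868669e-04]
 [-2.62097146e-04 -1.13133127e-06]
 [-5.39209788e-04 -4.48692644e-04]]
lug [ 0.57618037 -0.0950395 ]
lug [0.56596963 0.1407395 ]
b upper hole [0.5647 0.1427 0.08  ]
```

View pics/w2c.png

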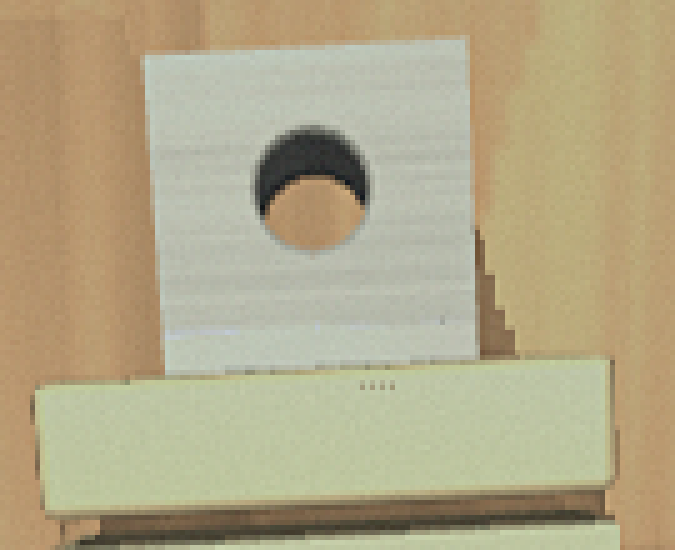

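Run:
```python
from fit import *
s=dict(np.load('w2.npz'))
for n,a,z in [('body edge',[(262,163),(374,159.7)],.082),('cheek in',[(259,157.7),(372,152.5)],.082),('cheek out',[(257,132.3),(372,126.8)],.082),('lug side',[(279,66.5),(344,63)],.08)]:
    print(n,[unproj(s,*p,z)[:2] for p in a])
# same in the scene picture and top picture with nets
for c in ['top','scene']:
    s=snap(c)
    for l in ['mould','cheek_b_hole','lug_b_hole']:
        for d in models.pinpoint(s,l)[:3]: print(c,l,round(d['p'],2),np.round(d['position'],4),proj(s,d['position']))
```

```text
body edge [array([0.5153, 0.0781]), array([0.624 , 0.0811])]
cheek in [array([0.5126, 0.0832]), array([0.6218, 0.0879])]
cheek out [array([0.5116, 0.1069]), array([0.6211, 0.1117])]
lug side [array([0.534 , 0.1654]), array([0.5939, 0.1683])]
top mould 0.95 [0.569  0.0213 0.0007] [312.6 245.5]
top cheek_b_hole 0.96 [0.566  0.1441 0.0831] [262.3 240.9]
top lug_b_hole 0.56 [0.5664 0.1375 0.0655] [265.8 242. ]
scene mould 0.71 [5.656e-01 1.660e-02 5.000e-04] [340.6 287. ]
scene cheek_b_hole 0.78 [0.5642 0.1451 0.079 ] [404.6 251.4]
scene lug_b_hole 0.96 [0.5599 0.1383 0.0708] [400.5 253.6]
scene lug_b_hole 0.73 [0.5445 0.0475 0.096 ] [354.7 242.8]
```

Emit:
step_arm(
  series=[
    [-1,50,-3,0,0],
    [-1,100,-5,30,0],
    [-1,111,-5,80,0],
    [-1,111,-5,120,0],
    [-1,111,-5,125,0],
    [-1,111,-5,125,0],
    [-1,111,-5,125,0],
  ],
)

```text
time: 7.68
tool_pos: [0.5668, 0.1414, 0.1795]
ee_rot: [3.137, -0.001, 1.571]
wrist_force: [-0.6, 0.2, -1.7]
width: 0.0191
```

Run:
```python
from h import *
o=robot.get_obs(); print(o['time'],o['tool_pos'],o['ee_rot'],o['width'],o['wrist_force'])
s=snap('wrist'); im=s['pixels'][:,:,::-1]
cv2.imwrite('pics/w3.png',cv2.resize(im[210:400,200:440],None,fx=3,fy=3)); print(proj(s,list(o['tool_pos'][:2])+[o['tool_pos'][2]-.0716]),proj(s,[.565,.1427,.08]))
```

```text
7.675 [0.56677309 0.1414084  0.1794647 ] [ 3.13650486e+00 -6.89397884e-04  1.57076587e+00] 0.019051656504220502 [-0.62559847  0.2142121  -1.74503448]
[318. 254.] [315.4 241.4]
```

View pics/w3.png

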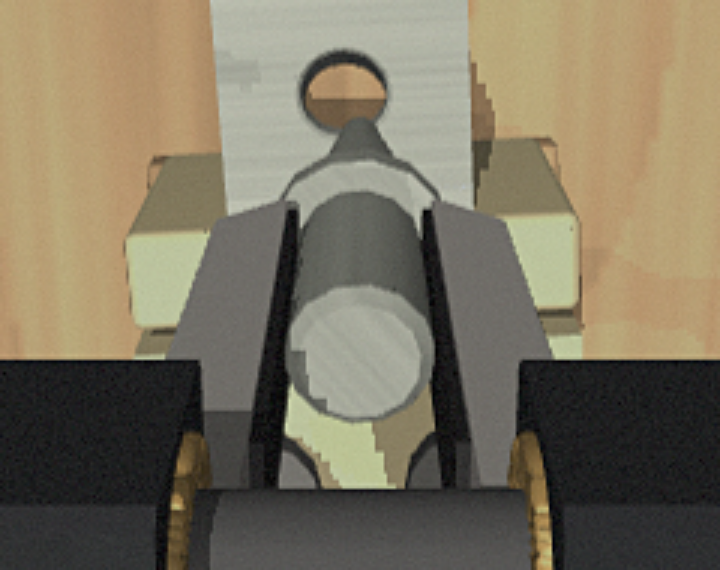

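The tip shows at full-frame (320,251) and the upper hole centre at (315,241). That puts the tip about 3 mm too far in +x and about 3 mm too far out in y, so I correct and lower.

Emit:
step_arm(
  series=[
    [-1,-3,-3,0,0],
    [-1,-3,-3,10,0],
    [-1,-3,-3,20,0],
    [-1,-3,-3,30,0],
    [-1,-3,-3,38,0],
    [-1,-3,-3,38,0],
  ],
)

```text
time: 8.48
tool_pos: [0.5616, 0.1384, 0.1371]
ee_rot: [-3.139, 0.0, 1.571]
wrist_force: [0.4, 0.4, -2.1]
width: 0.0194
```

Emit:
step_arm(
  series=[
    [-1,0,0,5,0],
    [-1,0,0,10,0],
    [-1,0,0,10,0],
  ],
)

```text
time: 8.85
tool_pos: [0.5622, 0.1386, 0.1281]
ee_rot: [-3.141, -0.0, 1.571]
wrist_force: [0.7, 0.9, -1.3]
width: 0.0195
```

Run:
```python
from h import *
for _ in range(2):
    s=snap('wrist'); o=robot.get_obs(); print(o['tool_pos'],o['wrist_force'],o['wrist_torque'])
im=s['pixels'][:,:,::-1]
cv2.imwrite('pics/w4.png',cv2.resize(im[180:400,200:440],None,fx=2.5,fy=2.5))
```

```text
[0.56219587 0.13861807 0.12832404] [-0.49596118  0.26812402 -2.04792793] [ 0.08895946 -0.07774832 -0.00562364]
[0.56224972 0.13858345 0.12851698] [ 0.53281647  0.88149703 -1.6021082 ] [ 0.06656885 -0.12462593 -0.0210043 ]
```

View pics/w4.png

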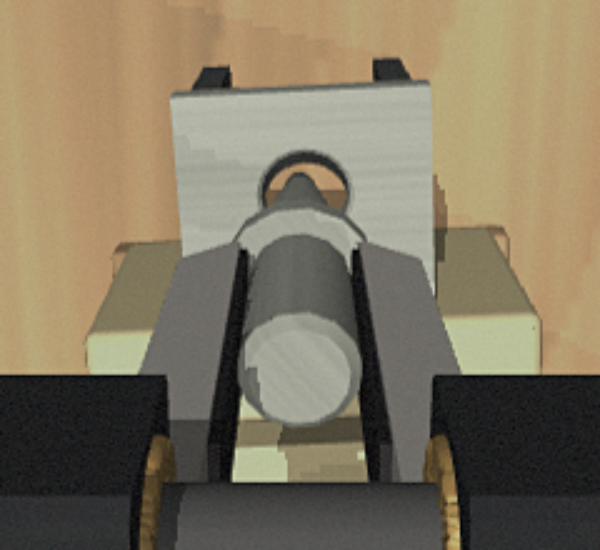

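The tip is inside the upper hole and clear of both plates, about 1.3 mm left of its centre. Pushing on in steps.

Emit:
step_arm(
  series=[
    [-1,0,1.5,5,0],
    [-1,0,1.5,10,0],
    [-1,0,1.5,15,0],
    [-1,0,1.5,15,0],
  ],
)

```text
time: 9.45
tool_pos: [0.5637, 0.1394, 0.113]
ee_rot: [3.142, -0.001, 1.572]
wrist_force: [0.7, 4.5, -0.7]
width: 0.0196
```

Emit:
step_arm(
  series=[
    [-1,0,0,4,0],
    [-1,0,0,8,0],
    [-1,0,0,8,0],
  ],
)

```text
time: 9.82
tool_pos: [0.5636, 0.1385, 0.1048]
ee_rot: [-3.141, 0.0, 1.571]
wrist_force: [0.2, 4.2, -1.2]
width: 0.0193
```

Emit:
step_arm(
  series=[
    [-1,0,0,4,0],
    [-1,0,0,8,0],
    [-1,0,0,8,0],
  ],
)

```text
time: 10.2
tool_pos: [0.5637, 0.1381, 0.0968]
ee_rot: [-3.141, 0.001, 1.571]
wrist_force: [0.3, 2.9, -1.0]
width: 0.0195
```

Emit:
step_arm(
  series=[
    [-1,0,0,3,0],
    [-1,0,0,6,0],
    [-1,0,0,6,0],
  ],
)

```text
time: 10.58
tool_pos: [0.5638, 0.1379, 0.0912]
ee_rot: [3.141, 0.001, 1.571]
wrist_force: [0.0, 1.6, -0.5]
width: 0.0192
```

Emit:
step_arm(
  series=[
    [-1,0,0,2,0],
    [-1,0,0,4,0],
    [-1,0,0,4,0],
  ],
)

```text
time: 10.95
tool_pos: [0.5639, 0.1379, 0.0895]
ee_rot: [3.14, 0.001, 1.571]
wrist_force: [-3.3, -0.3, 8.9]
width: 0.0195
```

Emit:
step_arm(
  series=[
    [-1,0,0,1,0],
    [-1,0,0,2,0],
    [-1,0,0,2,0],
  ],
)

```text
time: 11.32
tool_pos: [0.564, 0.1379, 0.0895]
ee_rot: [3.139, 0.001, 1.571]
wrist_force: [-5.7, -0.6, 14.9]
width: 0.0193
```

Run:
```python
from h import *
o=robot.get_obs(); print(o['tool_pos'],o['wrist_force'])
s=snap('wrist'); im=s['pixels'][:,:,::-1]
s2=snap('scene'); j=cv2.resize(s2['pixels'][200:330,250:450,::-1],(800,520)); 
cv2.imwrite('pics/w5.png',np.hstack([cv2.resize(j,(500,325)),cv2.resize(im[180:400,200:440],(300,325))]))
```

```text
[0.56397822 0.13793869 0.08947949] [-5.66603293 -0.56870566 14.85918121]
```

View pics/w5.png

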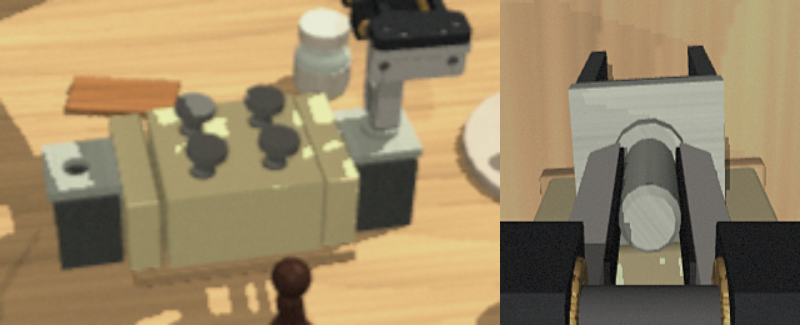

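The drift bottomed at TCP z 0.0895, so the tip is at 18 mm, exactly the home value. The collar sits on the plate and the cheek gap at b is closed. Release and go for the second drift.

Emit:
step_arm(
  series=[
    [-1,0,0,-4,0],
    [0,0,0,-4,0],
    [0,0,0,-4,0],
    [0,0,0,-4,0],
    [0.2,0,0,-20,0],
    [0.2,0,0,-60,0],
    [0.2,0,0,-120,0],
    [0.2,0,0,-170,0],
    [0.2,-50,-10,-200,0],
    [0.2,-100,-20,-200,0],
    [0.2,-160,-30,-200,0],
    [0.2,-220,-40,-200,0],
    [0.2,-280,-50,-200,0],
    [0.2,-340,-60,-200,0],
    [0.2,-400,-80,-200,0],
    [0.2,-460,-96,-200,0],
    [0.2,-514,-96,-200,0],
    [0.2,-514,-96,-200,0],
    [0.2,-514,-96,-200,0],
    [0.2,-514,-96,-200,0],
  ],
)

```text
time: 13.92
tool_pos: [0.4685, -0.3742, 0.2866]
ee_rot: [3.14, 0.001, 1.573]
wrist_force: [-0.8, 0.4, -0.3]
width: 0.0562
```

Run:
```python
from h import *
o=robot.get_obs(); print(o['tool_pos'],o['ee_rot'],o['wrist_force'])
s=snap('top')
for l in ['drift1','press','cheek_b_hole']:
    for d in models.pinpoint(s,l)[:5]: print(l,round(d['p'],2),np.round(d['position'],4))
```

```text
[ 0.4684771  -0.37419106  0.28661867] [3.14038663e+00 8.01404559e-04 1.57317104e+00] [-0.80992525  0.35257925 -0.31161092]
drift1 0.66 [0.5651 0.1348 0.0178]
drift1 0.6 [ 0.4685 -0.3744  0.0135]
drift1 0.51 [ 0.5444 -0.3309  0.0026]
drift1 0.23 [0.5633 0.1369 0.0653]
press 0.63 [0.5125 0.317  0.0132]
press 0.2 [ 0.5983 -0.0065  0.0967]
cheek_b_hole 0.79 [0.5642 0.1375 0.083 ]
cheek_b_hole 0.26 [ 0.6018 -0.0043  0.0929]
```

Emit:
step_arm(
  series=[
    [0.2,-2,-1,50,0],
    [0.2,-2,-1,100,0],
    [0.2,-2,-1,150,0],
    [0.2,-2,-1,190,0],
    [0.2,-2,-1,206,0],
    [0.2,-2,-1,206,0],
    [0.2,-2,-1,206,0],
    [-1,-2,-1,206,0],
    [-1,-2,-1,206,0],
    [-1,-2,-1,206,0],
    [-1,-2,-1,206,0],
  ],
)

```text
time: 15.5
tool_pos: [0.4669, -0.3776, 0.0796]
ee_rot: [-3.141, 0.0, 1.571]
wrist_force: [-3.9, -0.8, 1.7]
width: 0.0198
```

Emit:
step_arm(
  series=[
    [-1,0,0,-40,0],
    [-1,0,0,-90,0],
    [-1,10,5,-140,0],
    [-1,60,25,-170,0],
    [-1,110,50,-170,0],
    [-1,160,70,-170,0],
    [-1,210,90,-170,0],
    [-1,260,106,-160,0],
    [-1,275,106,-130,0],
    [-1,275,106,-98,0],
    [-1,275,106,-98,0],
    [-1,275,106,-98,0],
  ],
)

```text
time: 17.0
tool_pos: [0.5732, -0.1029, 0.1783]
ee_rot: [3.141, 0.0, 1.571]
wrist_force: [0.1, 0.6, -2.1]
width: 0.0191
```

Run:
```python
from h import *
o=robot.get_obs(); print(o['time'],o['tool_pos'],o['ee_rot'],o['width'],o['wrist_force'])
s=snap('wrist'); im=s['pixels'][:,:,::-1]; np.savez('w6.npz',**{k:s[k] for k in('R','t','cx','cy','fov_y')})
cv2.imwrite('pics/w6.png',cv2.resize(im[210:400,200:440],None,fx=3,fy=3)); print(proj(s,list(o['tool_pos'][:2])+[o['tool_pos'][2]-.0716]))
```

```text
17.0 [ 0.57315925 -0.10288355  0.17829175] [3.14078696e+00 3.07739610e-04 1.57081334e+00] 0.01911129881504852 [ 0.0903948   0.55542402 -2.07852459]
[318.5 253.9]
```

View pics/w6.png

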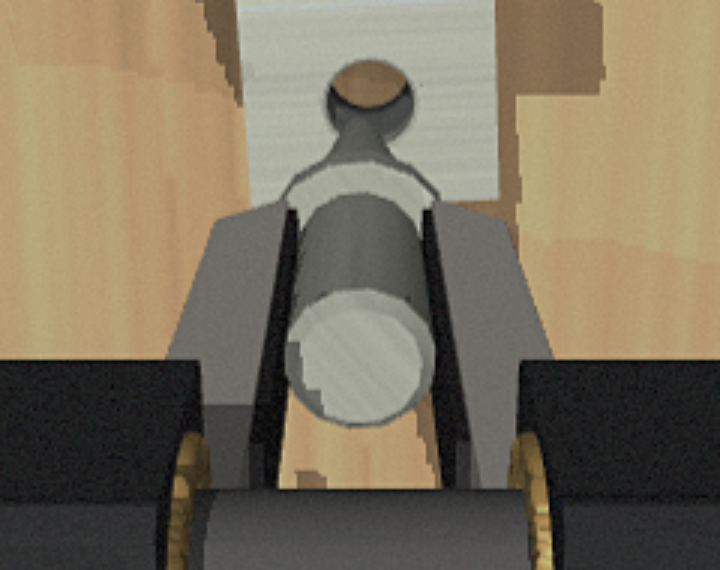

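Hole a is at full-frame (323,244) and the tip at (320,251). That needs about +2.3 mm in x and +2 mm in y, aiming between the upper and lower holes.

Emit:
step_arm(
  series=[
    [-1,2,2.3,0,0],
    [-1,2,2.3,10,0],
    [-1,2,2.3,20,0],
    [-1,2,2.3,30,0],
    [-1,2,2.3,40,0],
    [-1,2,2.3,48,0],
    [-1,2,2.3,48,0],
  ],
)

```text
time: 17.92
tool_pos: [0.5746, -0.1004, 0.1283]
ee_rot: [-3.14, -0.0, 1.571]
wrist_force: [0.3, 1.1, -2.1]
width: 0.0191
```

Emit:
step_arm(
  series=[
    [-1,1,0,5,0],
    [-1,2,0,10,0],
    [-1,2,0,10,0],
  ],
)

```text
time: 18.3
tool_pos: [0.5757, -0.0997, 0.1198]
ee_rot: [3.14, 0.003, 1.571]
wrist_force: [0.8, -4.3, -1.2]
width: 0.0197
```

Emit:
step_arm(
  series=[
    [-1,0.5,0,5,0],
    [-1,1,0,10,0],
    [-1,1,0,10,0],
  ],
)

```text
time: 18.68
tool_pos: [0.5752, -0.0975, 0.1088]
ee_rot: [3.142, -0.0, 1.571]
wrist_force: [1.5, -4.2, -1.6]
width: 0.0196
```

Emit:
step_arm(
  series=[
    [-1,0,0,5,0],
    [-1,0,0,10,0],
    [-1,0,0,10,0],
  ],
)

```text
time: 19.05
tool_pos: [0.5752, -0.0979, 0.0986]
ee_rot: [-3.142, 0.001, 1.571]
wrist_force: [1.6, -3.8, -0.5]
width: 0.0198
```

Emit:
step_arm(
  series=[
    [-1,0,0,4,0],
    [-1,0,0,8,0],
    [-1,0,0,8,0],
  ],
)

```text
time: 19.42
tool_pos: [0.5752, -0.098, 0.0908]
ee_rot: [3.142, 0.001, 1.571]
wrist_force: [1.8, -5.0, -1.5]
width: 0.0195
```

Emit:
step_arm(
  series=[
    [-1,0,0,3,0],
    [-1,0,0,5,0],
    [-1,0,0,5,0],
    [-1,0,0,5,0],
  ],
)

```text
time: 19.92
tool_pos: [0.5753, -0.0981, 0.0876]
ee_rot: [3.141, 0.001, 1.571]
wrist_force: [-1.0, -5.2, 4.7]
width: 0.0191
```

Emit:
step_arm(
  series=[
    [-1,0,0,3,0],
    [-1,0,0,-3,0],
    [0,0,0,-3,0],
    [0,0,0,-3,0],
    [0,0,0,-3,0],
    [0.2,0,0,-20,0],
    [0.2,0,0,-60,0],
    [0.2,0,0,-120,0],
    [0.2,0,0,-180,0],
    [0.2,50,-10,-230,0],
    [0.2,100,-20,-240,0],
    [0.2,160,-30,-240,0],
    [0.2,220,-40,-240,0],
    [0.2,280,-50,-240,0],
    [0.2,340,-60,-240,0],
    [0.2,400,-60,-240,0],
    [0.2,415,-60,-240,0],
    [0.2,415,-60,-240,0],
    [0.2,415,-60,-240,0],
    [0.2,415,-60,-240,0],
  ],
)

```text
time: 22.42
tool_pos: [0.5154, 0.3158, 0.3271]
ee_rot: [3.141, 0.0, 1.569]
wrist_force: [0.0, 0.3, 1.0]
width: 0.0564
```

Run:
```python
from h import *
o=robot.get_obs(); print(o['time'],o['tool_pos'],o['ee_rot'],o['width'],o['wrist_force'])
s=snap('wrist'); im=s['pixels'][:,:,::-1]
for d in models.pinpoint(s,'press')[:3]: print(d['p'],np.round(d['position'],4),proj(s,d['position']))
for d in models.pinpoint(s,'bat')[:3]: print('bat',d['p'],np.round(d['position'],4),proj(s,d['position']))
t=snap('top')
for l in ['press','drift1','cheek_a_hole','mould','plug1']:
    for d in models.pinpoint(t,l)[:5]: print(l,round(d['p'],2),np.round(d['position'],4))
j=t['pixels'][200:280,230:400,::-1]
cv2.imwrite('pics/w7.png',np.vstack([cv2.resize(im[50:330,200:480],(400,400)),cv2.resize(j,(400,188),interpolation=cv2.INTER_CUBIC)]))
f=foc(s);X=np.array([.518,.318,.1]);print(proj(s,X))
for z in(.112,.026):print(unproj(s,320,200,z))
```

```text
22.425 [0.51539275 0.31581459 0.32710494] [3.14080713e+00 6.06701213e-06 1.56883501e+00] 0.05643734558938618 [0.02211116 0.34943394 1.0497808 ]
0.74 [0.5167 0.3243 0.0144] [319.6 192.5]
bat 0.71 [ 0.6016 -0.0067  0.0948] [389.2 469.4]
press 0.55 [0.5158 0.32   0.0139]
press 0.37 [0.7829 0.0283 0.0012]
drift1 0.67 [0.561  0.1346 0.0189]
drift1 0.51 [ 0.5446 -0.3352  0.0031]
drift1 0.49 [ 0.3619 -0.3796 -0.001 ]
drift1 0.41 [ 0.5755 -0.0978  0.0207]
drift1 0.24 [ 0.4622 -0.3368  0.0023]
cheek_a_hole 0.88 [ 0.5766 -0.0956  0.0804]
mould 0.68 [0.569  0.0232 0.0015]
mould 0.41 [ 0.5427 -0.008   0.0968]
plug1 0.66 [0.546  0.0442 0.0949]
plug1 0.63 [0.5954 0.0496 0.0998]
plug1 0.49 [ 0.5967 -0.0068  0.0958]
[321.1 209.6]
[0.5168 0.3296 0.112 ]
[0.5171 0.3168 0.026 ]
```

View pics/w7.png

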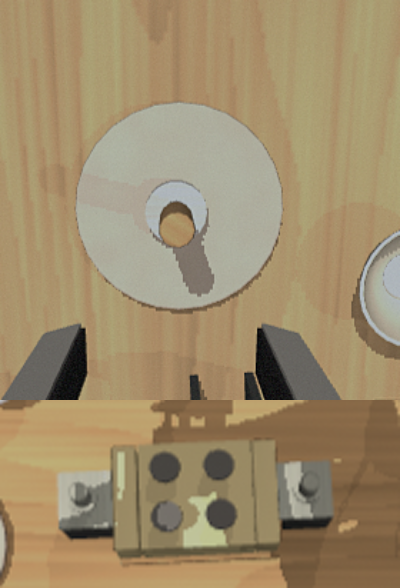

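The press stands central on the bat: handle top at full-frame (325,210), foot at (324,197), so (0.521, 0.320). The top view shows both drifts in and the cheeks closed. Grasp the press.

Emit:
step_arm(
  series=[
    [0.2,4,6,50,0],
    [0.2,4,6,110,0],
    [0.2,4,6,170,0],
    [0.2,4,6,220,0],
    [0.2,4,6,250,0],
    [0.2,4,6,261,0],
    [0.2,4,6,261,0],
    [0.2,4,6,261,0],
    [-1,4,6,261,0],
    [-1,4,6,261,0],
    [-1,4,6,261,0],
    [-1,4,6,261,0],
  ],
)

```text
time: 24.38
tool_pos: [0.5207, 0.3215, 0.0656]
ee_rot: [-3.141, 0.0, 1.571]
wrist_force: [-0.9, 0.2, 1.7]
width: 0.0259
```

Emit:
step_arm(
  series=[
    [-1,0,0,-30,0],
    [-1,0,0,-80,0],
    [-1,0,0,-130,0],
    [-1,-40,5,-170,0],
    [-1,-90,10,-180,0],
    [-1,-140,15,-180,0],
    [-1,-190,20,-180,0],
    [-1,-240,21,-180,0],
    [-1,-274,21.5,-170,0],
    [-1,-274,21.5,-140,0],
    [-1,-274,21.5,-112,0],
    [-1,-274,21.5,-112,0],
    [-1,-274,21.5,-112,0],
  ],
)

```text
time: 26.0
tool_pos: [0.5429, 0.0475, 0.1781]
ee_rot: [3.141, 0.0, 1.571]
wrist_force: [-0.8, -0.5, -2.9]
width: 0.0256
```

Run:
```python
from h import *
o=robot.get_obs(); print(o['time'],o['tool_pos'],o['ee_rot'],o['width'],o['wrist_force'])
s=snap('wrist'); im=s['pixels'][:,:,::-1]; t=snap('scene')
cv2.imwrite('pics/w8.png',np.hstack([cv2.resize(im[150:400,180:460],(400,357)),cv2.resize(t['pixels'][180:330,270:438,::-1],(400,357))]))
```

```text
26.0 [0.54288725 0.04754896 0.17809724] [3.14088060e+00 1.39717961e-04 1.57143953e+00] 0.02559134804864634 [-0.78685642 -0.51206289 -2.9207845 ]
```

View pics/w8.png

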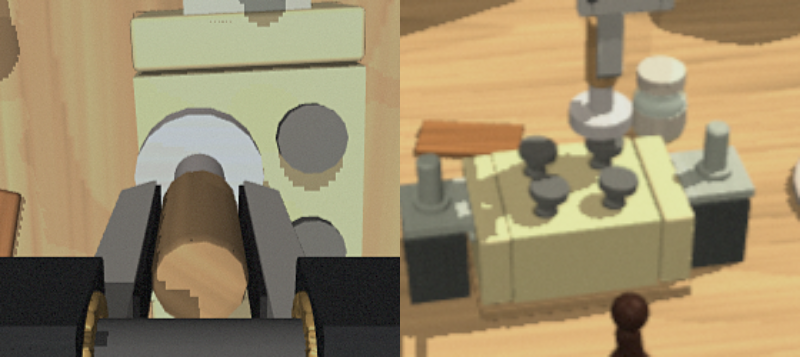

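The foot is squarely over plug 2 and both collars sit on the lugs. Press it.

Emit:
step_arm(
  series=[
    [-1,0,0,8,0],
    [-1,0,0,14,0],
    [-1,0,0,18,0],
    [-1,0,0,22,0],
    [-1,0,0,26,0],
    [-1,0,0,26,0],
  ],
)

```text
time: 26.85
tool_pos: [0.5423, 0.0479, 0.1507]
ee_rot: [-3.141, -0.001, 1.571]
wrist_force: [0.3, 0.5, -3.1]
width: 0.0255
```

Emit:
step_arm(
  series=[
    [-1,0,0,3,0],
    [-1,0,0,6,0],
    [-1,0,0,9,0],
    [-1,0,0,10,0],
    [-1,0,0,10,0],
  ],
)

```text
time: 27.48
tool_pos: [0.5423, 0.0477, 0.1434]
ee_rot: [3.141, -0.0, 1.572]
wrist_force: [-2.7, 0.7, 5.9]
width: 0.0253
```

Emit:
step_arm(
  series=[
    [-1,0,0,4,0],
    [-1,0,0,5,0],
    [-1,0,0,-20,0],
    [-1,0,0,-36,0],
    [-1,0.5,25,-38,0],
    [-1,1.5,52,-38,0],
    [-1,1.5,52,-38,0],
    [-1,1.5,52,-38,0],
  ],
)

```text
time: 28.48
tool_pos: [0.5938, 0.049, 0.1785]
ee_rot: [-3.139, 0.0, 1.571]
wrist_force: [0.2, -0.4, -2.9]
width: 0.0253
```

Emit:
step_arm(
  series=[
    [-1,0,0,8,0],
    [-1,0,0,14,0],
    [-1,0,0,18,0],
    [-1,0,0,22,0],
    [-1,0,0,22,0],
  ],
)

```text
time: 29.1
tool_pos: [0.5945, 0.0488, 0.1577]
ee_rot: [3.141, 0.0, 1.571]
wrist_force: [-0.5, -1.3, -1.0]
width: 0.0257
```

Run:
```python
from h import *
t=snap('scene')
for d in models.pinpoint(t,'plug1')[:5]: print(round(d['p'],2),np.round(d['position'],4))
cv2.imwrite('pics/w9.png',cv2.resize(t['pixels'][200:330,270:438,::-1],(600,464)))
```

```text
0.75 [ 0.5488 -0.0102  0.0989]
0.48 [0.5403 0.0464 0.0817]
0.48 [ 0.5945 -0.0085  0.0965]
0.21 [ 0.5248  0.3197 -0.0013]
```

View pics/w9.png

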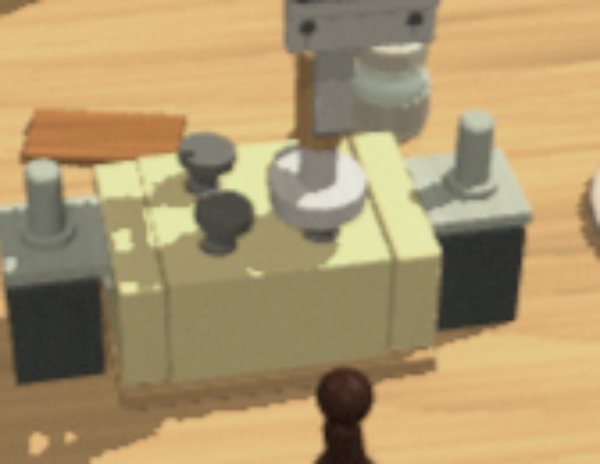

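Plug 2 reads z 0.0817, so it is home. Finish plug 4 and move to plug 3.

Emit:
step_arm(
  series=[
    [-1,0,0,4,0],
    [-1,0,0,8,0],
    [-1,0,0,12,0],
    [-1,0,0,15,0],
    [-1,0,0,18,0],
    [-1,0,0,19,0],
    [-1,0,0,19,0],
  ],
)

```text
time: 30.08
tool_pos: [0.5946, 0.0495, 0.1433]
ee_rot: [3.139, -0.001, 1.572]
wrist_force: [-7.0, -0.2, 16.6]
width: 0.0253
```

Emit:
step_arm(
  series=[
    [-1,0,0,-20,0],
    [-1,0,0,-37,0],
    [-1,-25,1,-37,0],
    [-1,-55,2.5,-37,0],
    [-1,-55,2.5,-37,0],
    [-1,-55,2.5,-37,0],
    [-1,-55,2.5,-27,0],
    [-1,-55,2.5,-19,0],
    [-1,-55,2.5,-19,0],
  ],
)

```text
time: 31.2
tool_pos: [0.5965, -0.0054, 0.1562]
ee_rot: [-3.14, -0.0, 1.572]
wrist_force: [0.1, 0.6, -3.3]
width: 0.0256
```

Emit:
step_arm(
  series=[
    [-1,0,0,4,0],
    [-1,0,0,8,0],
    [-1,0,0,12,0],
    [-1,0,0,15,0],
    [-1,0,0,18,0],
    [-1,0,0,19,0],
    [-1,0,0,19,0],
  ],
)

```text
time: 32.08
tool_pos: [0.5971, -0.0061, 0.1433]
ee_rot: [3.139, 0.001, 1.571]
wrist_force: [-5.6, 0.4, 14.8]
width: 0.0254
```

Emit:
step_arm(
  series=[
    [-1,0,0,-20,0],
    [-1,0,0,-37,0],
    [-1,-1,-25,-37,0],
    [-1,-3,-52,-37,0],
    [-1,-3,-52,-37,0],
    [-1,-3,-52,-37,0],
    [-1,-3,-52,-27,0],
    [-1,-3,-52,-19,0],
    [-1,-3,-52,-19,0],
  ],
)

```text
time: 33.2
tool_pos: [0.5449, -0.009, 0.1563]
ee_rot: [-3.14, -0.0, 1.571]
wrist_force: [0.1, 0.9, -3.7]
width: 0.0255
```

Emit:
step_arm(
  series=[
    [-1,0,0,4,0],
    [-1,0,0,8,0],
    [-1,0,0,12,0],
    [-1,0,0,15,0],
    [-1,0,0,18,0],
    [-1,0,0,19,0],
    [-1,0,0,19,0],
  ],
)

```text
time: 34.08
tool_pos: [0.5448, -0.0089, 0.1433]
ee_rot: [3.14, 0.0, 1.571]
wrist_force: [-7.7, 0.5, 15.9]
width: 0.0256
```

Emit:
step_arm(
  series=[
    [-1,0,0,-20,0],
    [-1,0,0,-50,0],
    [-1,0,0,-90,0],
    [-1,0,0,-120,0],
    [-1,0,0,-120,0],
  ],
)

```text
time: 34.7
tool_pos: [0.5463, -0.0091, 0.2608]
ee_rot: [3.136, 0.001, 1.571]
wrist_force: [0.5, -0.1, -3.1]
width: 0.0257
```

Run:
```python
from h import *
o=robot.get_obs(); print(o['time'],o['tool_pos'],o['width'],o['wrist_force'])
for n in ['scene','top']:
    t=snap(n)
    for l in ['plug1','drift1','cheek_a_hole','cheek_b_hole','bat']:
        for d in models.pinpoint(t,l)[:5]: print(n,l,round(d['p'],2),np.round(d['position'],4))
    if n=='scene': cv2.imwrite('pics/w10.png',cv2.resize(t['pixels'][200:330,270:438,::-1],(600,464)))
```

```text
34.7 [ 0.54633609 -0.00911673  0.26077246] 0.025676645979217278 [ 0.47393223 -0.14824717 -3.14582091]
scene plug1 0.67 [0.541  0.0461 0.082 ]
scene plug1 0.62 [ 0.5475 -0.0109  0.0813]
scene plug1 0.48 [ 0.5965 -0.0098  0.081 ]
scene plug1 0.45 [0.5911 0.0479 0.0812]
scene drift1 0.59 [ 0.5422 -0.3295  0.0038]
scene drift1 0.57 [ 0.365  -0.3802 -0.0042]
scene cheek_a_hole 0.88 [ 0.5779 -0.0997  0.0821]
scene cheek_a_hole 0.42 [ 0.3905 -0.0584 -0.0016]
scene cheek_b_hole 0.71 [0.5634 0.1423 0.0785]
scene bat 0.84 [ 0.525   0.3212 -0.0049]
scene bat 0.45 [ 0.5454 -0.0145  0.2082]
top plug1 0.55 [0.5942 0.0512 0.0839]
top plug1 0.52 [0.5434 0.0432 0.0794]
top drift1 0.55 [0.5647 0.137  0.0146]
top drift1 0.54 [ 0.5768 -0.0979  0.0195]
top drift1 0.45 [ 0.3622 -0.3792 -0.0029]
top drift1 0.42 [ 0.5465 -0.3348  0.0027]
top drift1 0.33 [ 0.726   0.2576 -0.0026]
top cheek_a_hole 0.69 [ 0.5788 -0.1004  0.0809]
top cheek_b_hole 0.96 [0.5656 0.1402 0.0806]
top cheek_b_hole 0.7 [ 0.3897  0.1263 -0.0035]
top bat 0.66 [ 0.5776 -0.0963  0.0654]
top bat 0.57 [5.217e-01 3.206e-01 2.000e-04]
```

View pics/w10.png

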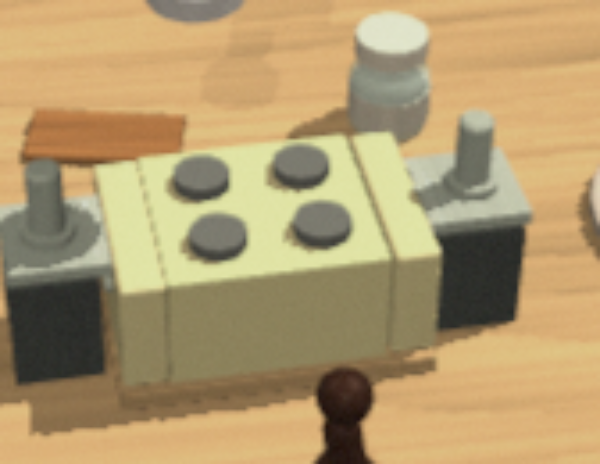

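All four plugs are flush (z 0.081–0.082), both drifts are home and both cheeks are in line. Return the press to the bat.

Emit:
step_arm(
  series=[
    [-1,55,-3,0,0],
    [-1,110,-6,0,0],
    [-1,165,-10,0,0],
    [-1,220,-14,0,0],
    [-1,275,-18,0,0],
    [-1,329,-23,0,0],
    [-1,329,-23,50,0],
    [-1,329,-23,100,0],
    [-1,329,-23,150,0],
    [-1,329,-23,180,0],
    [-1,329,-23,185,0],
    [-1,329,-23,185,0],
    [-1,329,-23,185,0],
  ],
)

```text
time: 36.92
tool_pos: [0.5235, 0.3207, 0.0761]
ee_rot: [3.137, -0.002, 1.571]
wrist_force: [-0.0, 0.5, -3.2]
width: 0.0257
```

Emit:
step_arm(
  series=[
    [-1,0,0,4,0],
    [-1,0,0,8,0],
    [-1,0,0,9,0],
    [-1,0,0,10,0],
    [-1,0,0,10,0],
  ],
)

```text
time: 37.55
tool_pos: [0.5224, 0.3203, 0.0655]
ee_rot: [3.14, -0.001, 1.571]
wrist_force: [-1.3, 0.1, 5.3]
width: 0.0253
```

Emit:
step_arm(
  series=[
    [-0.2,0,0,10,0],
    [0,0,0,9,0],
    [0.2,0,0,9,0],
    [0.2,0,0,9,0],
    [0.2,0,0,-20,0],
    [0.2,0,0,-80,0],
    [0.2,0,0,-140,0],
    [0.2,0,0,-180,0],
    [0.2,-60,15,-180,0],
    [0.2,-120,30,-180,0],
    [0.2,-180,41.5,-180,0],
    [0.2,-182,41.5,-180,0],
    [0.2,-182,41.5,-180,0],
    [0.2,-182,41.5,-180,0],
    [0.2,-182,41.5,-180,0],
  ],
)

```text
time: 39.42
tool_pos: [0.5633, 0.1394, 0.2435]
ee_rot: [3.142, -0.0, 1.574]
wrist_force: [0.3, 0.2, -0.5]
width: 0.0563
```

Run:
```python
from h import *
o=robot.get_obs(); print(o['time'],o['tool_pos'],o['width'],o['wrist_force'])
t=snap('scene')
for d in models.pinpoint(t,'press')[:2]: print(round(d['p'],2),np.round(d['position'],4))
w=snap('wrist')
cv2.imwrite('pics/w11.png',np.hstack([cv2.resize(w['pixels'][100:340,200:440,::-1],(400,400)),cv2.resize(t['pixels'][200:300,420:520,::-1],(400,400))]))
```

```text
39.425 [0.56326202 0.13942594 0.24345731] 0.05633843449655335 [ 0.26273563  0.18367881 -0.48007795]
0.64 [0.5218 0.3141 0.0117]
```

View pics/w11.png

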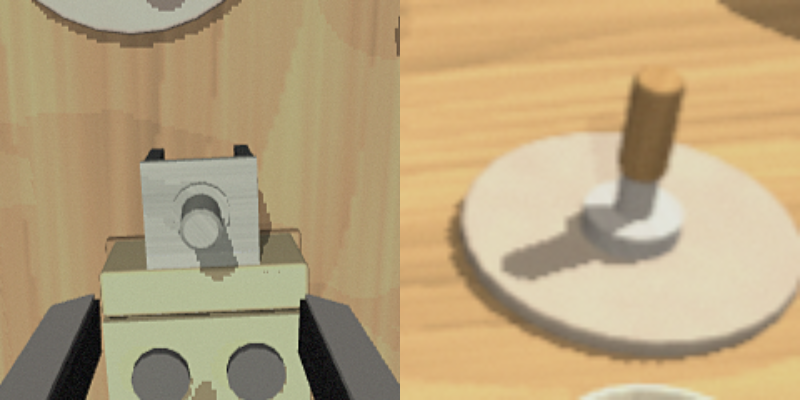

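The press stands upright on the bat and drift b is home under the gripper. Grip it and pull straight up.

Emit:
step_arm(
  series=[
    [0.2,-1,0.5,50,0],
    [0.2,-1,0.5,100,0],
    [0.2,-1,0.5,140,0],
    [0.2,-1,0.5,154,0],
    [0.2,-1,0.5,154,0],
    [0.2,-1,0.5,154,0],
    [-1,-1,0.5,154,0],
    [-1,-1,0.5,154,0],
    [-1,-1,0.5,154,0],
    [-1,-1,0.5,154,0],
  ],
)

```text
time: 40.83
tool_pos: [0.564, 0.1369, 0.0896]
ee_rot: [3.142, 0.0, 1.571]
wrist_force: [-2.6, 0.8, 2.5]
width: 0.0201
```

Emit:
step_arm(
  series=[
    [-1,0,0,-4,0],
    [-1,0,0,-10,0],
    [-1,0,0,-10,0],
  ],
)

```text
time: 41.2
tool_pos: [0.5642, 0.1371, 0.1003]
ee_rot: [3.141, -0.0, 1.571]
wrist_force: [0.2, 0.6, -2.0]
width: 0.0192
```

Emit:
step_arm(
  series=[
    [-1,0,0,-20,0],
    [-1,0,0,-50,0],
    [-1,0,0,-100,0],
    [-1,0,0,-150,0],
    [-1,-60,-14,-150,0],
    [-1,-120,-28,-150,0],
    [-1,-180,-42,-150,0],
    [-1,-240,-56,-150,0],
    [-1,-300,-70,-150,0],
    [-1,-360,-84,-150,0],
    [-1,-410,-100,-150,0],
    [-1,-435.5,-104,-150,0],
    [-1,-435.5,-104,-110,0],
    [-1,-435.5,-104,-80,0],
    [-1,-435.5,-104,-80,0],
    [-1,-435.5,-104,-80,0],
  ],
)

```text
time: 43.2
tool_pos: [0.4608, -0.299, 0.1812]
ee_rot: [3.14, 0.002, 1.571]
wrist_force: [0.5, -0.1, -1.6]
width: 0.0196
```

Run:
```python
from h import *
o=robot.get_obs(); print(o['time'],o['tool_pos'],o['width'],o['wrist_force'])
w=snap('wrist'); print(proj(w,[.4603,-.2975,.072]))
t=snap('top')
for l in ['cheek_a_hole','cheek_b_hole']:
  for d in models.pinpoint(t,l)[:3]: print(l,round(d['p'],2),np.round(d['position'],4))
cv2.imwrite('pics/w12.png',np.hstack([cv2.resize(w['pixels'][200:400,200:440,::-1],(480,400)),cv2.resize(t['pixels'][200:300,240:320,::-1],(320,400))]))
```

```text
43.2 [ 0.46075003 -0.29895301  0.18121719] 0.019615132277621482 [ 0.54352775 -0.05264166 -1.57482322]
[317.8 237.6]
cheek_a_hole 0.86 [ 0.5775 -0.0975  0.0779]
cheek_a_hole 0.21 [ 0.3912  0.1271 -0.003 ]
cheek_b_hole 0.84 [0.5656 0.1379 0.0794]
cheek_b_hole 0.48 [ 0.5436 -0.0094  0.0795]
```

View pics/w12.png

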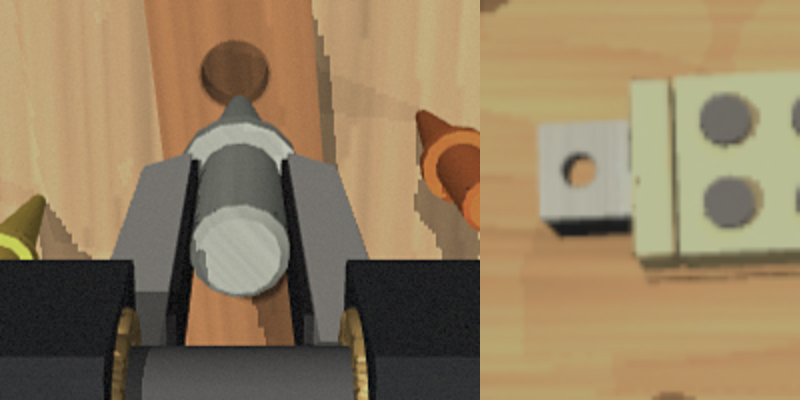

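The top view shows cheek b still in line with its drift out. The rack hole centre is at full-frame (317.5,236), about 1 mm ahead of the tip, so I nudge and insert. That was picture 16, so the remaining checks are numeric.

Emit:
step_arm(
  series=[
    [-1,1,0,10,0],
    [-1,1,0,25,0],
    [-1,1,0,40,0],
    [-1,1,0,55,0],
    [-1,1,0,65,0],
    [-1,1,0,65,0],
  ],
)

```text
time: 44.15
tool_pos: [0.4597, -0.2971, 0.1131]
ee_rot: [-3.14, -0.002, 1.571]
wrist_force: [0.5, 0.1, -1.6]
width: 0.0195
```

Emit:
step_arm(
  series=[
    [-1,0,0,10,0],
    [-1,0,0,20,0],
    [-1,0,0,31,0],
    [-1,0,0,34,0],
    [-1,0,0,36,0],
    [-1,0,0,36,0],
  ],
)

```text
time: 44.9
tool_pos: [0.4601, -0.2976, 0.0813]
ee_rot: [3.141, 0.001, 1.571]
wrist_force: [-4.3, 2.3, 10.7]
width: 0.0193
```

Emit:
step_arm(
  series=[
    [-1,0,0,-3,0],
    [0,0,0,-3,0],
    [0.2,0,0,-3,0],
    [0.2,0,0,-3,0],
    [0.2,0,0,-20,0],
    [0.2,0,0,-70,0],
    [0.2,0,0,-130,0],
    [0.2,50,30,-160,0],
    [0.2,100,60,-160,0],
    [0.2,150,90,-160,0],
    [0.2,199.5,115,-160,0],
    [0.2,199.5,115,-160,0],
    [0.2,199.5,115,-160,0],
    [0.2,199.5,115,-160,0],
  ],
)

```text
time: 46.65
tool_pos: [0.5747, -0.0994, 0.2391]
ee_rot: [3.141, 0.001, 1.569]
wrist_force: [-0.0, 0.7, 0.6]
width: 0.0565
```

Run:
```python
from h import *
o=robot.get_obs(); print(o['time'],o['tool_pos'],o['width'],o['wrist_force'])
for n in ['scene','top','wrist']:
  t=snap(n)
  for l in ['cheek_b_hole','drift1','press']:
    for d in models.pinpoint(t,l)[:5]: print(n,l,round(d['p'],2),np.round(d['position'],4))
```

```text
46.65 [ 0.57473383 -0.09943158  0.23905417] 0.05652691877133737 [-0.00505562  0.731439    0.64642326]
scene cheek_b_hole 0.72 [0.5652 0.1391 0.0799]
scene drift1 0.63 [ 0.5426 -0.3315  0.0023]
scene drift1 0.59 [ 0.4605 -0.2961  0.0119]
scene drift1 0.57 [ 0.3649 -0.3783 -0.0005]
scene press 0.78 [0.5244 0.3142 0.0151]
top cheek_b_hole 0.97 [0.5637 0.1398 0.0796]
top drift1 0.67 [ 0.3657 -0.3793 -0.002 ]
top drift1 0.61 [ 0.4601 -0.2985  0.0102]
top drift1 0.46 [ 0.5442 -0.3342  0.0018]
top press 0.65 [ 0.5187  0.3199 -0.0033]
top press 0.59 [0.519  0.3174 0.0118]
wrist drift1 0.67 [ 0.551  -0.3384  0.0056]
wrist drift1 0.59 [ 0.5739 -0.099   0.0154]
wrist press 0.7 [ 0.3883 -0.0569  0.0019]
```

Emit:
step_arm(
  series=[
    [0.2,1,0.5,50,0],
    [0.2,1,0.5,100,0],
    [0.2,1,0.5,140,0],
    [0.2,1,0.5,151,0],
    [0.2,1,0.5,151,0],
    [0.2,1,0.5,151,0],
    [-1,1,0.5,151,0],
    [-1,1,0.5,151,0],
    [-1,1,0.5,151,0],
    [-1,1,0.5,151,0],
  ],
)

```text
time: 48.5
tool_pos: [0.5755, -0.0971, 0.0876]
ee_rot: [-3.141, 0.0, 1.571]
wrist_force: [-3.7, -0.4, 2.6]
width: 0.0198
```

Emit:
step_arm(
  series=[
    [-1,0,0,-4,0],
    [-1,0,0,-10,0],
    [-1,0,0,-10,0],
  ],
)

```text
time: 48.88
tool_pos: [0.576, -0.097, 0.0981]
ee_rot: [3.141, 0.0, 1.571]
wrist_force: [0.1, 0.5, -2.6]
width: 0.0194
```

Emit:
step_arm(
  series=[
    [-1,0,0,-20,0],
    [-1,0,0,-50,0],
    [-1,0,0,-100,0],
    [-1,0,0,-150,0],
    [-1,-55,-22,-150,0],
    [-1,-110,-44,-150,0],
    [-1,-165,-66,-150,0],
    [-1,-220,-88,-150,0],
    [-1,-279,-108.5,-150,0],
    [-1,-279,-108.5,-150,0],
    [-1,-279,-108.5,-150,0],
    [-1,-279,-108.5,-110,0],
    [-1,-279,-108.5,-80,0],
    [-1,-279,-108.5,-55,0],
    [-1,-279,-108.5,-30,0],
    [-1,-279,-108.5,-15,0],
    [-1,-279,-108.5,-15,0],
  ],
)

```text
time: 51.0
tool_pos: [0.4673, -0.3745, 0.1113]
ee_rot: [-3.14, -0.002, 1.573]
wrist_force: [-0.1, -0.2, -1.8]
width: 0.0197
```

Emit:
step_arm(
  series=[
    [-1,0,0,10,0],
    [-1,0,0,20,0],
    [-1,0,0,29,0],
    [-1,0,0,32,0],
    [-1,0,0,35,0],
    [-1,0,0,35,0],
  ],
)

```text
time: 51.75
tool_pos: [0.4669, -0.3759, 0.0796]
ee_rot: [-3.141, 0.0, 1.571]
wrist_force: [-2.8, 3.2, 5.2]
width: 0.0197
```

Seated at TCP z 0.0796, the same as at pickup. Release, retreat and check.

Emit:
step_arm(
  series=[
    [-1,0,0,-3,0],
    [0,0,0,-3,0],
    [0.2,0,0,-3,0],
    [0.2,0,0,-3,0],
    [0.2,0,0,-20,0],
    [0.2,0,0,-70,0],
    [0.2,0,0,-130,0],
    [0.2,0,0,-190,0],
    [0.2,0,0,-240,0],
    [0.2,-20,-40,-250,0],
    [0.2,-20,-80,-250,0],
    [0.2,-20,-80,-250,0],
    [0.2,-20,-80,-250,0],
  ],
)

```text
time: 53.38
tool_pos: [0.3877, -0.396, 0.3283]
ee_rot: [3.14, 0.001, 1.571]
wrist_force: [0.3, 0.7, -0.6]
width: 0.0562
```

Run:
```python
from h import *
o=robot.get_obs(); print(o['time'],o['tool_pos'],o['width'],o['wrist_force'])
for n in ['scene','top']:
  t=snap(n)
  for l in ['cheek_a_hole','lug_a_hole','drift1','press','bat','plug1','mould','figure','toolcan','jar','rib','bowl']:
    for d in models.pinpoint(t,l)[:5]:
      if d['p']>.4: print(n,l,round(d['p'],2),np.round(d['position'],4))
w=snap('wrist')
for d in models.pinpoint(w,'drift1'): print('wrist',round(d['p'],2),np.round(d['position'],4))
```

```text
53.375 [ 0.38769337 -0.39604704  0.32833948] 0.056159869311997804 [ 0.30824163  0.66458677 -0.58919514]
scene cheek_a_hole 0.8 [ 0.5754 -0.0963  0.0849]
scene cheek_a_hole 0.53 [ 0.7323  0.2597 -0.0027]
scene lug_a_hole 0.8 [ 0.5743 -0.0992  0.0654]
scene lug_a_hole 0.66 [ 0.4627 -0.2994  0.0144]
scene drift1 0.88 [ 0.4701 -0.3792  0.0099]
scene drift1 0.8 [ 0.5457 -0.3307  0.0026]
scene drift1 0.68 [ 0.4593 -0.2959  0.0118]
scene drift1 0.55 [ 0.3672 -0.3808  0.0004]
scene press 0.58 [0.4813 0.3476 0.0093]
scene bat 0.77 [ 0.5246  0.3227 -0.0035]
scene bat 0.68 [ 0.4614 -0.2976  0.0119]
scene plug1 0.7 [ 0.5478 -0.0128  0.082 ]
scene plug1 0.67 [ 0.595  -0.0093  0.0823]
scene plug1 0.52 [0.5415 0.0469 0.0826]
scene plug1 0.5 [0.5928 0.0503 0.0835]
scene plug1 0.45 [ 0.7329 -0.2298 -0.0027]
scene mould 0.79 [0.5682 0.018  0.0024]
scene figure 0.86 [0.7827 0.0273 0.0024]
scene figure 0.68 [ 0.466  -0.3359 -0.0018]
scene toolcan 0.94 [ 0.7319 -0.2329  0.0027]
scene jar 0.88 [0.3962 0.1255 0.0006]
scene rib 0.7 [ 0.3942 -0.0561 -0.0026]
scene bowl 0.89 [ 0.7297  0.261  -0.0034]
top chee
[... 227 characters left out ...]
[ 0.5436 -0.3374  0.0026]
top drift1 0.47 [ 0.4697 -0.3754  0.0102]
top press 0.87 [0.4756 0.3488 0.0135]
top bat 0.74 [ 0.5188  0.3201 -0.0029]
top plug1 0.68 [ 0.5419 -0.0083  0.0811]
top plug1 0.68 [0.5945 0.05   0.0832]
top plug1 0.6 [ 0.597  -0.0114  0.0782]
top plug1 0.47 [0.5445 0.0435 0.0807]
top mould 0.8 [ 0.5701  0.0246 -0.0021]
top figure 0.93 [ 7.821e-01  2.580e-02 -2.000e-04]
top toolcan 0.62 [ 0.7298 -0.2286  0.0026]
top jar 0.88 [ 0.3954  0.1289 -0.0004]
top rib 0.69 [ 0.3913 -0.0524  0.0012]
top bowl 0.91 [ 0.7267  0.2598 -0.0032]
wrist 0.97 [ 0.3667 -0.3768  0.0026]
wrist 0.91 [ 0.5487 -0.3368  0.0023]
wrist 0.8 [ 0.4685 -0.3768  0.0103]
wrist 0.74 [ 0.4609 -0.2978  0.0082]
```

The press was knocked aside, now at about (0.478, 0.348). That is 51 mm from the bat's centre, inside the 80 mm limit, and its foot is fully on the bat. I'll check that it is still upright.

Run:
```python
from h import *
for n in ['scene','top']:
  t=snap(n)
  for d in models.find_in(t,'press')[:1]+models.pinpoint(t,'press')[:1]: print(n,round(d['p'],2),np.round(d['position'],4))
  b,a=proj(t,[.478,.348,.012]),proj(t,[.478,.348,.112])
  x0,x1=int(min(a[0],b[0]))-25,int(max(a[0],b[0]))+25;y0,y1=int(min(a[1],b[1]))-25,int(max(a[1],b[1]))+25
  c=t['pixels'][y0:y1,x0:x1]; h=cv2.cvtColor(c,cv2.COLOR_RGB2HSV)
  m=(h[:,:,1]>110).astype(np.uint8); k,l,st,ce=cv2.connectedComponentsWithStats(m)
  print('base,top px',b,a,'handle mid expected',proj(t,[.478,.348,.082]))
  for i in range(1,k):
    if st[i,4]>60: print(st[i,2:],ce[i]+[x0,y0])
```

```text
scene 0.63 [0.49   0.3419 0.0413]
scene 0.57 [0.4824 0.3484 0.0136]
base,top px [483.1 243.4] [490.9 205.7] handle mid expected [488.4 217.5]
[  57   57 3038] [486.31237656 206.43120474]
top 0.63 [0.4747 0.3417 0.0255]
top 0.64 [0.4739 0.3473 0.0107]
base,top px [185.3 279.2] [174.1 274.9] handle mid expected [177.6 276.2]
[ 17  27 346] [156.         260.57514451]
[ 16  11 129] [176.18604651 274.98449612]
[ 61  10 395] [179.32911392 299.30632911]
```

The handle blob in the top view is at (176,275), against (178,276) expected for an upright press, so it is standing. Handing in.

```bash
python3 -c "
from bench import robot
print(robot.close_job())"
```

```text
the job is handed in; nothing more can be done
None
```

I finished the job in about 54 s of robot time and handed it in; the hand-in gives no verdict.

**What I did:** I pushed both steel drifts home in the lugs and pressed all four plugs flush with the seating tool. Then I stood the tool back on its bat and hung both drifts back in the rack. The orange and yellow look-alikes were not touched.

**Last checks, from network readings good to about 4 mm, with no picture viewed at the end:**
- **Plugs:** most read 81–84 mm, one as low as 78 mm. I also saw all four flush in an earlier picture.
- **Cheeks:** the hole centres stayed in line after each drift came out, to within 1–3 mm. That is close to the 3.5 mm limit, and the readings are no finer than that.
- **Drifts:** tips at about 10 mm in both rack holes. Each stopped at its pickup height, within 0.3 mm.
- **Bystanders:** all within about 5 mm of where they started.
- **Robot:** clear of everything.

**Disagreement:** near the end the seating tool was knocked from where I had set it. It now stands about 50 mm from the bat's centre, inside the 80 mm limit, with its foot fully on the bat. The top view fits an upright tool; the same check in the scene view was inconclusive. I left it there.

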